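# Shut and bolt the press mould

## Robot

A 7-joint arm with a two-finger parallel gripper is mounted at the origin on the work surface. World frame = base frame: x ahead of the robot, y to its left, z up, the work surface at z = 0. Lengths are in mm, angles in rad, forces in N, time in s.
With the tool pointing down it reaches from about 400 to 875 mm from the base axis. Payload 4.4 kg.
Tool frame: the origin (TCP) lies midway between the tips of the shut fingers; the grasp point (between the pads) lies 19 mm behind it; z points along the fingers, y is the line along which they close (so a half turn about z gives the same grasp; the last joint's range is limited). The gripper opens to 85 mm and grips with 20 to 120 N. Pads are 22 mm wide; open, the fingers measure 114 mm over their backs; the gripper's body (76 mm by 85 mm) begins 54 mm behind the grasp point. The pads swing forward as they close: fully open they stand 13 mm farther back than shut.
Start: joints at [1.115, 0.628, 0.038, 1.517, -0.027, 0.996, -0.02], TCP at [247.03, -601.244, 231.313] pointing down, gripper open.
Joint ranges: [-3.06, 3.06], [-0.37, 2.12], [-1.25, 1.32], [0.18, 2.47], [-1.1, 4.24], [0.23, 1.98], [-2.94, 2.94]. Speed limits (rad/s): [2.57, 2.57, 3.14, 3.14, 3.14, 3.14, 3.14].

## Interface

Orientations are given as [roll, pitch, yaw] about the fixed x, y, z axes, in that order (R = Rz(yaw) Ry(pitch) Rx(roll)).
In Python, from cell import ctrl gives the robot as it stands.
- The arm moves only by the shell command python3 -m crank 'ROWS' [OPENING]. ROWS is JSON, a list that holds one entry, the list of rows, each a list of 4 numbers: the shift along the tool's x, y, z normalised to -1 to 1, where 1 is 2.5 cm, then the turn about the tool's z normalised to -1 to 1, where 1 is 0.08 rad. In form: [[[dx, dy, dz, turn], ...]]. A call has 1 to 12 rows; each row shifts and turns the commanded pose from where the row before left it, along the tool's axes as they then stand; what a row does not reach is not made up. A row lasts 1/12 s, in which the tool goes at most 41.7 mm and 7.16 degrees, less where a joint would pass 70% of its speed; a pose out of reach is approached as far as the arm can. A call with a number of a shift or a turn outside -1 to 1 is refused whole. A call with a gripper value outside its range is refused whole. OPENING is the closure, from -1 (fully open) to 1 (shut), set as the call begins (- or left out, the last holds). The fingers move at their own pace and stop on an object; the grip force is fixed at half the most. Time passes only in rows, so rows that do not move let the fingers close. It gives the time, the measured TCP pose, the force, the opening and the grip force at its end, in the units of the state.
- ctrl.read_state(): the state, without advancing time (a new reading comes with each control period).
- ctrl.get_image(name): name is "scene" or "top" or "wrist"; returns a dict with "img" (384x512x3 uint8, red, green, blue), "intrinsics" (3x3 intrinsics, pixels), "dist" ([k1, k2, p1, p2, k3] as OpenCV has them; the pictures are not rectified), "extrinsics" (4x4, takes a point from camera to world coordinates). Camera axes: x right, y up, looking along -z (the intrinsics and any distortion apply to the point x, -y, -z); pixel columns grow to the right and rows downward; lengths in mm; the calibration is good to about 2 mm. A picture is of the moment at which its call begins. There is no depth.
- ctrl.finish_job(): hands the job in; it is judged then, once.
Trained networks look in the newest picture that a camera, given by its name, has taken for a name from the list of things; names that differ only in an ending like _2 or _b are one class to them, and where a whole thing is asked for, a point or a joint stands for the part that bears it (a point fixed in the world has none). Each returns a list of dicts, best first, with "confidence" (0 to 1); they miss things now and then, are a little off and sometimes report something else, mostly with a low value. They report only what shows in the picture. A call takes as long as a camera call. They do not tell look-alikes from the thing itself.
- ctrl.find_in(camera, target): "position" ([row, column] in pixels, amid what is visible of it).
- ctrl.trace(camera, target): "mask" (384x512 bool, what is visible of it) and "position" ([row, column] in pixels, amid what is visible of it).
- ctrl.place_of(camera, target): "position" ([row, column] in pixels: a listed point, or the origin of a listed thing).
The state is a dict: "clock": time; "qpos": joint angles; "qd": joint speeds; "tau": joint torques, N m; "eef_pos": TCP position; "tool_rot": TCP orientation; "force": force on the tool from outside, world axes, zero at the start; "torque": the same for the moment, N m; "width": finger opening in mm; "gripper_force": force on a finger pad.
Only numpy, scipy, OpenCV 4.12 (cv2) and the standard library are available. Lean on these libraries where they do the work, as an engineer would, in place of code of your own. Each camera call takes 0.05 s, during which the arm holds its last target. There are 200 camera calls.

## Task

Shut the lid of the hinged plaster press mould, then set the loose steel bolt down, knob up, in the two open saddles on the lid with its nose towards the keeper but still outside it, and let go of it. Take it again and slide it along the saddles until its nose is fully home against the back of the keeper. Leave the pots, brushes and other small things around it where they are.

Things in the scene. Friction and masses are not known exactly. Their poses are not given: they have to be found in the camera images.
- mould: press mould fixed to the table, left or right of the bolt: plywood case 170 mm (its x) by 200 (its y) by 60 high round a plaster block; origin under the centre of the case, z up. Lid hinged along the far (+x) top edge. On the +y side stands the steel keeper, a post 46 mm wide (x), y = 95 to 158 mm, about 120 mm high
- lid (a joint): lid angle in rad: 0 shut (flat, top 80 mm above the table), grows as the front edge lifts; starts ajar at 0.5 to 1. The stiff hinge keeps it where it is left; about 5 N down near the front edge closes it. Plywood 170 mm (x) by 196 (y) by 18, with two steel saddles on top
- lid_hinge (a point): middle of the lid's hinge axis (which is the mould's y axis direction), in line with the lid's underside, fixed at mould (85, 0, 62) mm
- lid_press (a point): point on the lid's top face between the two saddles, 130 mm from the hinge axis towards the front edge and 18 mm above the underside, a good place to push the lid down; moves and tilts with the lid (at mould (-45, 2.5, 80) mm when shut)
- track (a point): middle of the track at slot-floor height with the lid shut, mould (-45, 0, 90) mm, axes as the mould. Track along y: two open-topped saddles, each 35 mm long (y = -60 to -25 and 30 to 65 mm), slot 20 mm wide, walls 17 mm high with flared tops, 40 mm wide outside; 55 mm free between them, slot floor 10 mm above the lid's top
- keeper (a point): centre of the keeper's back stop, mould (-45, 150, 99) mm, axes as the mould: the bolt's nose tip ends here when fully home. The keeper is a slot along y, 24 mm wide, floor at z = 88.5, mouth at y = 108 with flared lips from y = 95, a strap (underside z = 111) over its first 20 mm, open above behind that
- bolt: loose steel bolt 190 mm long: bar 16 mm wide, 18 high, tapered round nose over the last 25 mm at +x, upright knob near the other end; origin at the middle of its underside, x to the nose, z up; about 0.28 kg, balances 10 mm behind the origin. Laid in the saddles with x along the mould's +y, origin at mould y = -5 to -20 mm, its nose is clear of the keeper
- bolt_nose (a point): tip of the bolt's nose, 95 mm ahead of the bolt's origin, 9 mm above its underside
- bolt_knob (a point): middle of the knob's round head (26 mm diameter, 22 mm high, on a 12 mm stem), 83 mm behind the bolt's origin, 43 mm above the bolt's underside
- mug: bystander: unglazed mug, 76 mm wide, 85 mm high, standing behind the mould; origin under its centre
- brush: bystander: brush, about 160 mm long, lying about 100 mm beside the bolt; origin under it
- brush_b: bystander: dark-handled brush, about 160 mm long, lying on the near side; origin under it
- bowl: bystander: terracotta bowl, 120 mm wide, 55 mm high, far left; origin under its centre
- rib: bystander: flat wooden rib 50 x 90 x 7 mm, near right; origin under its centre
- cup: bystander: grey cup, 72 mm wide, 80 mm high, near left; origin under its centre
Mind the look-alikes: they are no part of the job. Leave any blue or green look-alike of the bolt alone.

How it is judged (in metres and radians):
On the way, in this order (a step that is already met when the one before it is completed fails the run):
1. the lid is shut (value of joint lid below 0.04 rad), for 0.2 s.
2. the bolt lies in both saddles of the shut lid, knob up, let go, its nose towards the keeper and still outside its mouth (value of joint lid below 0.04 rad and contact force between the fingers and bolt below 0.1 N and x of bolt_nose in the frame of keeper between -0.007 and 0.007 m and x of bolt_knob in the frame of track between -0.009 and 0.009 m and z of bolt in the frame of track between -0.005 and 0.006 m and angle between bolt's own z axis and vertical below 0.12 rad and y of bolt_nose in the frame of keeper between -0.11 and -0.038 m), for 0.3 s.
At the end, for the whole second after the job is handed in: the lid is shut (under 0.04 rad) and the bolt lies level in the saddles, knob up (within 0.12 rad, 6 mm in height; nose within 7 mm and knob within 9 mm sideways), its nose within 7 mm of the keeper's back stop, at rest and let go (value of joint lid below 0.04 rad and x of bolt_nose in the frame of keeper between -0.007 and 0.007 m and x of bolt_knob in the frame of track between -0.009 and 0.009 m and z of bolt in the frame of track between -0.005 and 0.006 m and angle between bolt's own z axis and vertical below 0.12 rad and y of bolt_nose in the frame of keeper between -0.007 and 0.005 m and linear speed of bolt below 0.01 m/s and contact force between the fingers and bolt below 0.1 N); the robot touches nothing.
It fails at once if a bystander (mug, brushes, bowl, rib, cup) is moved by more than 30 mm (distance of any of mug, brush, brush_b, bowl, rib, cup from where it was at the start of the episode above 0.03 m).
It also fails if it takes over 54 s, if anything falls off the work surface, if the arm or the gripper's body presses on something with over 40 N, if the wrist force passes 120 N, or if a joint passes its speed limit or range.

## Working session

There is one attempt and no reset: what is moved stays moved. The work goes in short steps, Python scripts to look and compute and a shell command to move; the robot and the scene stay as the last step left them, time stands still between calls to the robot, and variables do not carry over. Pictures are saved under pics/ and viewed, at most 10 in all, crops included, and the job is handed in when it is done.

```bash
mkdir -p pics; ls; cat > h.py <<'E'
import numpy as np, cv2
from cell import ctrl
from scipy.spatial.transform import Rotation as R
def ray(im,rc):
    K=np.array(im["intrinsics"],float);d=np.array(im["dist"],float);E=np.array(im["extrinsics"],float)
    u=cv2.undistortPoints(np.array([[[rc[1],rc[0]]]],float),K,d)[0,0]
    v=E[:3,:3]@np.array([u[0],-u[1],-1.]);return E[:3,3],v/np.linalg.norm(v)
def onz(im,rc,z):
    o,v=ray(im,rc);return o+v*(z-o[2])/v[2]
def tri(L):
    A=0;b=0
    for o,v in L:
        P=np.eye(3)-np.outer(v,v);A=A+P;b=b+P@o
    x=np.linalg.solve(A,b);return x,[float(np.linalg.norm((np.eye(3)-np.outer(v,v))@(x-o))) for o,v in L]
def proj(im,p):
    E=np.array(im["extrinsics"],float);q=E[:3,:3].T@(np.array(p,float)-E[:3,3]);q=np.array([q[0],-q[1],-q[2]])
    r=cv2.projectPoints(q.reshape(1,1,3),np.zeros(3),np.zeros(3),np.array(im["intrinsics"],float),np.array(im["dist"],float))[0].ravel()
    return r[::-1]
def save(im,n): cv2.imwrite(f"pics/{n}.png",cv2.cvtColor(im["img"],cv2.COLOR_RGB2BGR))
E
python3 - <<'E'
from h import *
np.set_printoptions(precision=1,suppress=True)
ims={c:ctrl.get_image(c) for c in("scene","top")}
for c in ims: save(ims[c],c+"0");print(c,np.array(ims[c]["extrinsics"]).round(2).tolist())
a=np.hstack([ims["scene"]["img"],ims["top"]["img"]])
for t in["lid_hinge","lid_press","track","keeper","mould","bolt","bolt_nose","bolt_knob","mug","brush","bowl","rib","cup"]:
    L=[]
    for c in ims:
        r=ctrl.place_of(c,t); print(t,c,[(np.round(x["position"],1).tolist(),round(x["confidence"],2)) for x in r[:3]])
        if r:L.append(ray(ims[c],r[0]["position"]))
    if len(L)==2:print("   tri",*tri(L))
s=ctrl.read_state();print({k:s[k] for k in("clock","eef_pos","tool_rot","force","width")})
E
```

```text
pics
scene [[0.82, -0.36, 0.45, 1089.1], [0.58, 0.51, -0.64, -796.97], [0.0, 0.78, 0.62, 830.07], [0.0, 0.0, 0.0, 1.0]]
top [[-0.0, 1.0, -0.07, 472.62], [-1.0, -0.0, 0.01, 11.29], [0.01, 0.07, 1.0, 1255.87], [0.0, 0.0, 0.0, 1.0]]
lid_hinge scene [([253.4, 257.6], 0.75), ([256.6, 229.4], 0.47), ([288.1, 137.6], 0.22)]
lid_hinge top [([147.4, 316.4], 0.74)]
   tri [ 675.  -191.4   66.6] [3.498140475305858, 3.498140475305827]
lid_press scene [([214.7, 233.1], 0.59), ([181.2, 275.4], 0.4)]
lid_press top [([170.3, 329.1], 0.66), ([184.0, 316.7], 0.42)]
   tri [ 601.9 -203.7  163.8] [4.793222477574167, 4.793222477574112]
track scene [([227.6, 210.9], 0.88), ([256.8, 228.1], 0.5)]
track top [([194.6, 323.9], 0.95)]
   tri [ 535.8 -205.7   88.2] [0.3111860702699194, 0.31118607026979783]
keeper scene []
keeper top [([200.7, 271.5], 0.89)]
mould scene [([254.6, 230.6], 0.96)]
mould top [([180.7, 317.3], 0.78)]
   tri [ 585.6 -197.8   13.1] [3.094208657378133, 3.094208657378022]
bolt scene [([179.3, 289.5], 0.77), ([220.0, 151.6], 0.71), ([205.0, 371.5], 0.68)]
bolt top [([273.0, 323.4], 0.96),
[... 819 characters left out ...]
5.0, 188.3], 0.56)]
   tri [531.1  82.   76.4] [139.5610980272983, 139.56109802729839]
bowl scene [([156.6, 349.4], 0.81)]
bowl top [([171.4, 110.9], 0.94)]
   tri [621.1 445.  -11. ] [5.344028772499253, 5.344028772499147]
rib scene [([287.8, 137.3], 0.95)]
rib top [([218.8, 392.0], 0.72), ([134.9, 306.3], 0.29)]
   tri [ 468.7 -422.4   14.4] [5.004914614549983, 5.00491461455021]
cup scene [([143.5, 311.7], 0.68), ([288.7, 133.4], 0.37)]
cup top [([213.3, 110.8], 0.8)]
   tri [482.2 433.    1. ] [4.388163296390681, 4.38816329639059]
{'clock': 1.4, 'eef_pos': array([ 247. , -601.2,  231.3]), 'tool_rot': array([ 3.1, -0. ,  0.4]), 'force': array([ 0.6,  0.3, -0.3]), 'width': 85.66354348798185}
```

```bash
python3 -c "
import cv2
t=cv2.imread('pics/top0.png');s=cv2.imread('pics/scene0.png')
cv2.imwrite('pics/t1.png',cv2.resize(t[60:330,70:430],None,fx=2.2,fy=2.2,interpolation=2)[:600])
cv2.imwrite('pics/s1.png',cv2.resize(s[110:330,100:440],None,fx=2.3,fy=2.3,interpolation=2))"
```

```text
(no output)
```

View pics/t1.png

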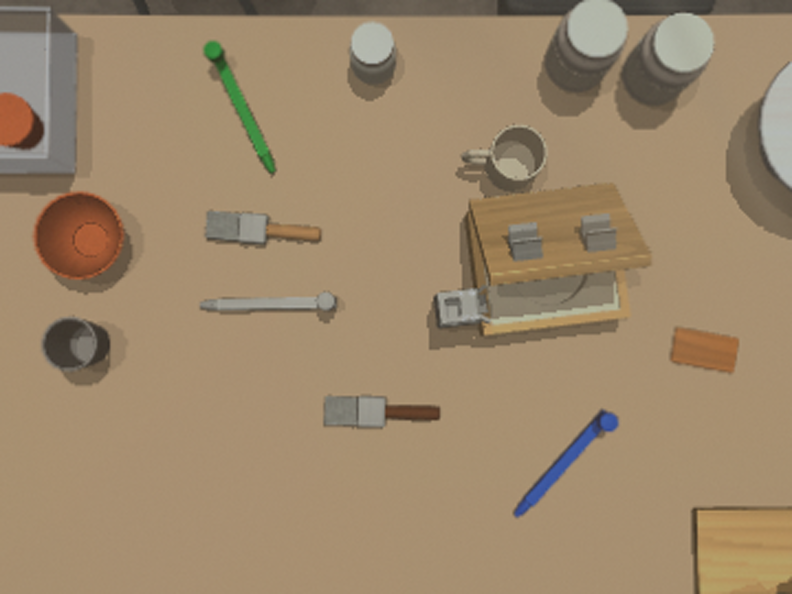

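View pics/s1.png

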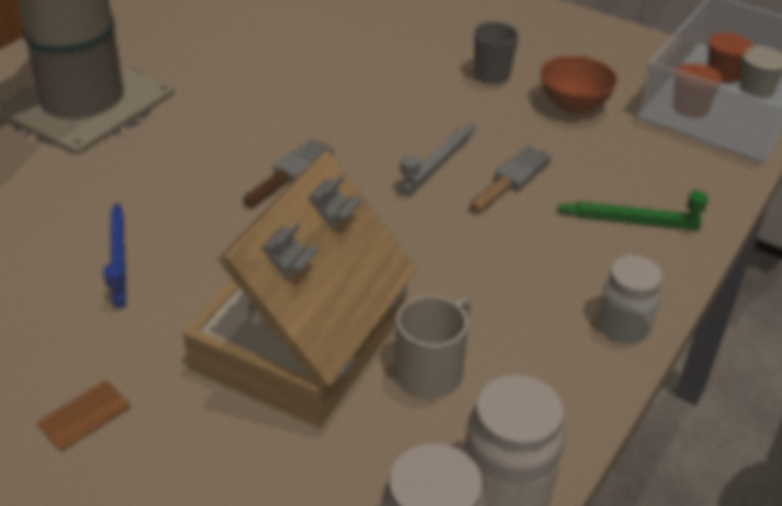

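Top view: the steel bolt lies at about (198,162) nose to (194,216) knob, nose to +y. The mould is at (180,317) with the lid ajar and its keeper at (200,271). Green and blue look-alikes are elsewhere. Scene view: the bolt stands knob up, with the knob at (178,278).

```bash
cat > fit.py <<'E'
from h import *
from scipy.optimize import least_squares
np.set_printoptions(precision=2,suppress=True)
MP={"lid_hinge":(85,0,62),"track":(-45,0,90),"keeper":(-45,150,99),"mould":(0,0,0)}
BP={"bolt":(0,0,0),"bolt_nose":(95,0,9),"bolt_knob":(-83,0,43)}
def near(c,t,guess,im,tol=14):
    out=[]
    for r in ctrl.place_of(c,t):
        d=np.linalg.norm(np.array(r["position"])-proj(im,guess))
        if d<tol and r["confidence"]>.3: out.append((d,r["position"]))
    return min(out,key=lambda o:o[0])[1] if out else None
def T(p,q): 
    c,s=np.cos(p[2]),np.sin(p[2]);return np.array([p[0]+c*q[0]-s*q[1],p[1]+s*q[0]+c*q[1],q[2]+(p[3] if len(p)>3 else 0)])
def fit(P,p0,cams=("scene","top"),free=3,obs=None):
    obs=[]
    for c in cams:
        im=ctrl.get_image(c)
        for t,q in P.items():
            r=near(c,t,T(p0,q),im)
            if r is not None: obs.append((im,t,q,r))
    f=lambda p:np.concatenate([proj(im,T(list(p)+list(p0[3:]),q))-r for im,t,q,r in obs])
    s=least_squares(f,p0[:3],x_scale=[10,10,.1],loss="soft_l1",f_scale=1.5)
    for o,e in zip(obs,f(s.x).reshape(-1,2)): print(o[1],"res px",e)
    return s.x
def delta(target,yaw=None):
    s=ctrl.read_state();Rm=R.from_euler("xyz",s["tool_rot"]).as_matrix()
    d=Rm.T@(np.array(target)-s["eef_pos"]);print("clock %.2f tcp"%s["clock"],np.array(s["eef_pos"]),"rot",np.array(s["tool_rot"]),"F",np.array(s["force"]),"w %.1f"%s["width"],"units",d/25)
    if yaw is not None: print("turn units",((s["tool_rot"][2]-yaw+np.pi/2)%np.pi-np.pi/2)/.08)
E
python3 - <<'E'
from fit import *
m=fit(MP,[580,-200,0.05]);print("mould",m)
b=fit(BP,[545,100,1.6]);print("bolt",b)
im=ctrl.get_image("scene");it=ctrl.get_image("top")
L=[]
for c,i,k in(("scene",im,(214.7,233.1)),("top",it,(170.3,329.1))):L.append(ray(i,k))
x,_=tri(L);h=T(m,(85,0,62));d=x-h
print("press",x,"dx,dz in mould",d[:2]@[np.cos(m[2]),np.sin(m[2])],d[2])
P=T(m,(-10,2.5,0));print("presspt",P)
delta([P[0],P[1],235],m[2]+np.pi/2)
E
```

```text
lid_hinge res px [-1.66 -0.8 ]
track res px [ 0.77 -1.01]
mould res px [0.28 0.12]
lid_hinge res px [4.2  0.25]
track res px [-3.42  1.67]
keeper res px [-0.56 -1.08]
mould res px [-1.2  -4.66]
mould [ 581.25 -198.92    0.12]Traceback (most recent call last):
  File "<stdin>", line 3, in <module>
  File "fit.py", line 22, in fit
    s=least_squares(f,p0[:3],x_scale=[10,10,.1],loss="soft_l1",f_scale=1.5)
    return func(*args, **kwargs)
    vector_fun = VectorFunction(
        fun_wrapped,
    ...<6 lines>...
        workers=workers
    )
    self._update_fun()
    ~~~~~~~~~~~~~~~~^^
    self.f = self.fun_wrapped(xp_copy(self.x))
             ~~~~~~~~~~~~~~~~^^^^^^^^^^^^^^^^^
    return np.atleast_1d(self.fun(x))
                         ~~~~~~~~^^^
    return self.f(x, *self.args, **self.kwargs)
           ~~~~~~^^^^^^^^^^^^^^^^^^^^^^^^^^^^^^
  File "fit.py", line 21, in <lambda>
    f=lambda p:np.concatenate([proj(im,T(list(p)+list(p0[3:]),q))-r for im,t,q,r in obs])
               ~~~~~~~~~~~~~~^^^^^^^^^^^^^^^^^^^^^^^^^^^^^^^^^^^^^^^^^^^^^^^^^^^^^^^^^^^^
ValueError: need at least one array to concatenate
```

```bash
python3 - <<'E'
from fit import *
it=ctrl.get_image("top");n=onz(it,(198.2,161.8),9);k=onz(it,(194.1,215.8),43);print(n,k)
y=np.arctan2(n[1]-k[1],n[0]-k[0])
b=fit(BP,[(n[0]+k[0])/2,(n[1]+k[1])/2+6,y]);print("bolt",b)
m=np.array([581.25,-198.92,.12])
im=ctrl.get_image("scene")
x,_=tri([ray(im,(214.7,233.1)),ray(it,(170.3,329.1))]);d=x-T(m,(85,0,62))
print("press",x,"dx,dz in mould",d[:2]@[np.cos(m[2]),np.sin(m[2])],d[2])
P=T(m,(-10,2.5,0));print("presspt",P)
delta([P[0],P[1],235],m[2]+np.pi/2)
E
```

```text
[531.15 279.43   9.  ] [541.19 111.18  43.  ]
bolt res px [ 0.3  -1.05]
bolt_nose res px [ 1.06 -0.19]
bolt_knob res px [0.29 0.15]
bolt res px [-0.45 -0.64]
bolt_nose res px [ 0.03 -1.02]
bolt_knob res px [0.12 0.38]
bolt [534.74 188.81   1.59]
press [ 601.85 -203.7   163.76] dx,dz in mould -65.11884650090849 101.75526932993549
presspt [ 571.02 -197.64    0.  ]
clock 2.80 tcp [ 247.04 -601.23  231.32] rot [-3.14 -0.    0.39] F [-0.23 -0.4  -1.01] w 85.3 units [ 18.12 -10.01  -0.15]
turn units -16.262371365549555
```

```bash
python3 -m crank '[[[0,0,0,-1],[0,0,0,-1],[0,0,0,-1],[0,0,0,-1],[0,0,0,-1],[0,0,0,-1],[0,0,0,-1],[0,0,0,-1],[0,0,0,-1],[0,0,0,-1],[0,0,0,-1],[0,0,0,-1]]]' 1
python3 -m crank '[[[0,0,0,-1],[0,0,0,-1],[0,0,0,-1],[0,0,0,-1],[0,0,0,-0.26],[0,0,0,0]]]'
python3 -c "
from fit import *
P=T([581.25,-198.92,.12],(15,2.5,230));print(P);delta(P,1.69)"
```

```text
clock: 3.8
eef_pos: [246.9, -601.3, 231.3]
tool_rot: [-3.142, 0.0, 1.354]
force: [0.4, -0.1, 0.2]
width: -0.1
gripper_force: 0.0
clock: 4.3
eef_pos: [246.9, -601.3, 231.3]
tool_rot: [3.141, -0.0, 1.689]
force: [0.1, 0.1, 0.3]
width: 0.2
gripper_force: 0.0
[ 595.84 -194.64  230.  ]
clock 4.30 tcp [ 246.88 -601.3   231.27] rot [ 3.14 -0.    1.69] F [0.11 0.12 0.31] w 0.2 units [14.5  15.79  0.06]
turn units -0.006740750241529536
```

```bash
python3 -m crank '[[[0.9,0.98,0,0],[0.9,0.98,0,0],[0.9,0.98,0,0],[0.9,0.98,0,0],[0.9,0.98,0,0],[0.9,0.98,0,0],[0.9,0.98,0,0],[0.9,0.98,0,0]]]'
python3 -m crank '[[[0.9,0.98,0,0],[0.9,0.98,0,0],[0.9,0.98,0,0],[0.9,0.98,0,0],[0.9,0.98,0,0],[0.9,0.98,0,0],[0.9,0.98,0,0],[0.9,0.98,0,0],[0.1,0.1,0,0],[0,0,0,0]]]'
python3 -c "
from fit import *
P=T([581.25,-198.92,.12],(15,2.5,230));print(P);delta(P,1.69)"
```

```text
clock: 4.97
eef_pos: [421.0, -397.9, 231.5]
tool_rot: [3.141, 0.0, 1.688]
force: [0.5, 0.0, -0.1]
width: 0.1
gripper_force: 0.0
clock: 5.8
eef_pos: [597.1, -190.7, 231.3]
tool_rot: [3.14, -0.001, 1.694]
force: [-0.4, -0.4, 0.6]
width: 0.1
gripper_force: 0.0
[ 595.84 -194.64  230.  ]
clock 5.80 tcp [ 597.07 -190.67  231.3 ] rot [ 3.14 -0.    1.69] F [-0.42 -0.38  0.61] w 0.1 units [-0.15 -0.07  0.05]
turn units 0.05399633242773594
```

```bash
python3 -m crank '[[[-0.15,0,0.5,0],[0,0,0.5,0],[0,0,0.5,0],[0,0,0.5,0],[0,0,0.4,0],[0,-0.05,0.4,0],[0,-0.1,0.4,0],[0,-0.1,0.4,0]]]'
python3 -m crank '[[[0,-0.15,0.4,0],[0,-0.2,0.4,0],[0,-0.2,0.4,0],[0,-0.2,0.4,0],[0,-0.2,0.4,0],[0,-0.1,0.3,0],[0,0,0.2,0],[0,0,0,0],[0,0,0,0]]]'
```

```text
clock: 6.47
eef_pos: [589.3, -199.7, 140.8]
tool_rot: [3.141, 0.001, 1.689]
force: [0.6, -1.0, 3.6]
width: -0.0
gripper_force: 1.6
clock: 7.22
eef_pos: [562.2, -202.1, 80.0]
tool_rot: [-3.139, 0.0, 1.69]
force: [-4.8, 0.9, 15.4]
width: 0.0
gripper_force: 7.6
```

```bash
python3 -m crank '[[[0,0,0.08,0],[0,0,0,0],[0,0,0,0],[0,0,-0.5,0],[0,0,-1,0],[0,0,-1,0],[0,0,-1,0],[0,0,-1,0],[0,0,-1,0]]]'
python3 -m crank '[[[1,0,0,0],[1,0,0,0],[1,0,0,0],[1,0,0,0],[1,0,0,0],[1,0,0,0],[1,0,0,0],[1,0,0,0],[1,0,0,0],[1,0,0,0],[1,0,0,0],[1,0,0,0]]]' -1
python3 - <<'E'
from fit import *
MP["lid_press"]=(-45,2.5,80)
m=fit(MP,[581.25,-198.92,.12]);print("mould",m)
b=[534.74,188.81,1.59]
save(ctrl.get_image("top"),"top1");save(ctrl.get_image("scene"),"scene1")
for i in range(3): print(fit(BP,b))
delta([*T(b,(5,0,0))[:2],160],b[2])
E
```

```text
clock: 7.97
eef_pos: [562.8, -201.8, 215.0]
tool_rot: [-3.14, -0.0, 1.69]
force: [0.2, -0.3, -0.5]
width: 0.1
gripper_force: 0.0
clock: 8.97
eef_pos: [526.9, 96.9, 213.9]
tool_rot: [-3.14, 0.0, 1.69]
force: [0.4, -0.7, 0.2]
width: 85.6
gripper_force: 0.0
lid_hinge res px [-3.48 -1.53]
track res px [ 1.47 -2.12]
keeper res px [2.73 0.85]
mould res px [ 5.48 -0.18]
lid_press res px [-1.83  0.14]
lid_hinge res px [2.45 0.5 ]
track res px [-1.21 -0.59]
keeper res px [ 1.98 -0.27]
mould res px [-4.56 -0.99]
lid_press res px [-2.21 -0.76]
mould [ 587.07 -198.28    0.11]
bolt res px [-0.81 -0.84]
bolt_nose res px [ 0.41 -1.28]
bolt_knob res px [1.74 0.06]
bolt_nose res px [-1.4  -1.77]
[531.19 196.51   1.59]
bolt res px [0.89 0.34]
bolt_nose res px [1.19 0.38]
bolt_knob res px [ 0.35 -0.5 ]
bolt_nose res px [ 0.94 -0.97]
[534.85 192.3    1.57]
bolt res px [ 2.59 -1.6 ]
bolt_knob res px [-0.05  0.33]
bolt_nose res px [-0.21 -1.17]
[530.82 187.39   1.6 ]
clock 10.87 tcp [527.73  96.03 214.33] rot [3.14 0.   1.69] F [-0.15  0.27 -0.14] w 85.3 units [3.85 0.74 2.17]
turn units 1.2576105317062185
```

```bash
python3 -m crank '[[[0.9,0.18,0.3,0.6],[0.9,0.18,0.3,0.66],[0.9,0.18,0.3,0],[0.9,0.18,0.3,0],[0.2,0,0.3,0],[0,0,0,0],[0,0,0,0]]]' -1
python3 - <<'E'
from fit import *
b=[533.5,189.8,1.59]
im=ctrl.get_image("wrist");save(im,"w1")
print("bolt",fit(BP,b,("wrist",)));print("bolt",fit(BP,b,("wrist",)))
for t in BP:print(t,proj(im,T(b,BP[t])),[(np.round(r["position"]),round(r["confidence"],2)) for r in ctrl.place_of("wrist",t)])
delta([*T(b,(5,0,0))[:2],160],b[2])
E
python3 -c "
import cv2
cv2.imwrite('pics/c1.png',cv2.resize(cv2.imread('pics/w1.png'),(640,480)))"
```

```text
clock: 11.45
eef_pos: [539.9, 190.8, 176.3]
tool_rot: [-3.14, 0.002, 1.59]
force: [-0.1, -0.3, 0.3]
width: 85.7
gripper_force: 0.0
bolt res px [1.1  0.03]
bolt_knob res px [-1.2  -0.03]
bolt [530.44 183.86   1.63]
bolt res px [0.52 2.4 ]
bolt_nose res px [ 0.72 -0.57]
bolt_knob res px [-3.22 -0.71]
bolt [535.16 186.01   1.58]
bolt [169.89 249.37] [(array([172., 247.]), 0.69)]
bolt_nose [ 72.81 248.58] [(array([ 76., 250.]), 0.58), (array([183., 428.]), 0.56)]
bolt_knob [261.02 248.93] [(array([267., 249.]), 0.55)]
clock 12.05 tcp [540.46 191.73 176.91] rot [ 3.14 -0.    1.59] F [-0.26  0.1  -0.95] w 85.3 units [ 0.13 -0.28  0.68]
turn units -0.005159790869305181
```

View pics/c1.png

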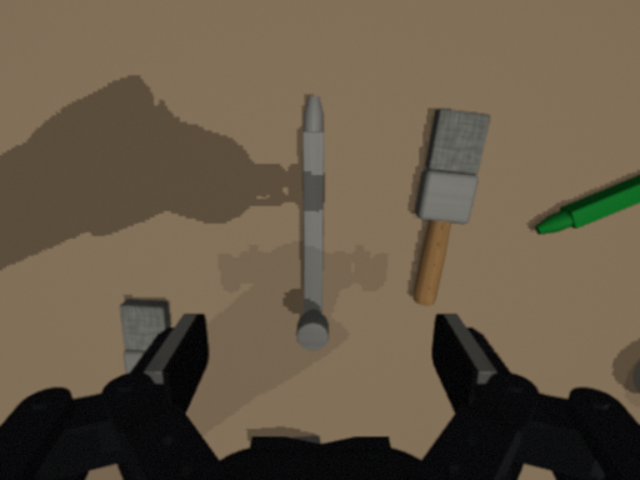

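Wrist picture: the bolt runs straight up it, nose tip at (76,251) and knob at (265,250). The brush is well to the right, clear of the open fingers.

```bash
python3 - <<'E'
from fit import *
im=ctrl.get_image("wrist")
print("nose",onz(im,(76,251),9),"knob",onz(im,(265,250.4),48),onz(im,(262,250.4),54))
for r in(110,130,200,225):
    row=im["img"][r,225:280].astype(int);s=row[:,2]-0.72*row[:,0]  # grey vs wood
    idx=np.where(s>12)[0]+225;print(r,idx.min(),idx.max(),onz(im,(r,(idx.min()+idx.max())/2),18))
m=ctrl.trace("wrist","bolt");print([x["confidence"] for x in m])
mk=m[0]["mask"]
for r in(100,130,160,200,225):
    i=np.where(mk[r])[0];print(r,i.min(),i.max(),onz(im,(r,i.mean()),18)) if len(i) else 0
E
```

```text
nose [534.87 283.23   9.  ] knob [537.47 106.14  48.  ] [537.48 113.06  54.  ]
110 242 257 [534.06 252.86  18.  ]
130 242 257 [534.31 234.36  18.  ]
200 242 256 [534.73 163.67  18.  ]
225 243 256 [535.61 135.86  18.  ]
[0.84, 0.71]
100 242 258 [534.4  261.87  18.  ]
130 241 257 [533.83 234.35  18.  ]
160 241 257 [534.2  205.25  18.  ]
200 241 256 [534.22 163.66  18.  ]
225 242 256 [535.09 135.85  18.  ]
```

```bash
python3 -m crank '[[[0.08,-0.25,0.8,0.1],[0,0,0.9,0],[0,0,0.9,0],[0,0,0.9,0],[0,0,0.9,0],[0,0,0.9,0],[0,0,0.8,0],[0,0,0.4,0],[0,0,0.3,0],[0,0,0,0],[0,0,0,0]]]' -1
python3 -c "
from fit import *
delta([534.3,193.5,5],1.582)"
```

```text
clock: 13.07
eef_pos: [534.5, 193.9, 7.2]
tool_rot: [3.141, -0.0, 1.582]
force: [-0.1, -0.2, 0.2]
width: 85.4
gripper_force: 0.0
clock 13.07 tcp [534.48 193.94   7.22] rot [ 3.14 -0.    1.58] F [-0.07 -0.22  0.23] w 85.4 units [-0.02 -0.01  0.09]
turn units -0.0013530195731414896
```

```bash
python3 -m crank '[[[0,0,0.1,0],[0,0,0,0],[0,0,0,0],[0,0,0,0],[0,0,0,0],[0,0,0,0],[0,0,0,0],[0,0,0,0],[0,0,0,0]]]' 1
python3 -m crank '[[[0,0,-0.3,0],[0,0,-0.8,0],[0,0,-1,0],[0,0,-1,0],[0,0,-1,0],[0,0,-1,0],[0,0,-1,0],[0,0,-1,0],[0,0,0,0]]]'
python3 - <<'E'
from fit import *
m=[586,-198.5,.115]
delta([*T(m,(-45,-20,0))[:2],190],m[2]+np.pi/2)
E
```

```text
clock: 13.82
eef_pos: [534.4, 193.8, 4.9]
tool_rot: [3.141, -0.0, 1.582]
force: [-1.6, 0.2, 5.8]
width: 14.4
gripper_force: 60.2
clock: 14.57
eef_pos: [536.6, 195.0, 186.5]
tool_rot: [3.134, -0.003, 1.582]
force: [0.6, 0.9, -2.0]
width: 14.4
gripper_force: 59.3
clock 14.57 tcp [536.57 194.97 186.53] rot [ 3.13 -0.    1.58] F [ 0.62  0.89 -2.01] w 14.4 units [-16.74   0.1   -0.19]
turn units -1.3014184051771764
```

```bash
python3 -m crank '[[[-1,-0.05,0,-0.3],[-1,-0.05,0,-0.3],[-1,-0.1,0,-0.3],[-1,-0.1,0,-0.4],[-1,-0.1,0,0],[-1,-0.1,0,0],[-1,-0.1,0,0],[-1,-0.1,0,0],[-1,-0.1,0,0],[-1,-0.1,0,0],[-1,-0.1,0,0],[-1,-0.1,0,0]]]'
python3 -m crank '[[[-1,-0.1,0,0],[-1,-0.1,0,0],[-1,-0.1,0,0],[-1,-0.1,0,0],[-1,-0.1,0,0],[-1,-0.1,0,0],[-1,-0.1,0,0],[-1,-0.1,0,0],[-0.2,-0.2,0,0],[0,0,0,0],[0,0,0,0]]]'
python3 - <<'E'
from fit import *
m=[586,-198.5,.115]
im=ctrl.get_image("wrist");save(im,"w2");save(ctrl.get_image("top"),"top2")
MP["lid_press"]=(-45,2.5,80)
print(fit(MP,m,("wrist",)))
for t in MP: print(t,proj(im,T(m,MP[t])))
delta([*T(m,(-95,-110,0))[:2],190],m[2]+np.pi/2)
cv2.imwrite('pics/c2.png',cv2.resize(cv2.imread('pics/w2.png'),(768,576)))
E
```

```text
clock: 15.57
eef_pos: [533.3, -108.7, 180.8]
tool_rot: [-3.139, -0.001, 1.686]
force: [-0.4, 0.4, -2.9]
width: 14.3
gripper_force: 59.2
clock: 16.48
eef_pos: [532.1, -313.2, 180.7]
tool_rot: [-3.14, -0.002, 1.685]
force: [0.3, 0.4, -3.0]
width: 14.3
gripper_force: 59.3
lid_hinge res px [-0.21 -2.72]
track res px [0.82 1.14]
lid_press res px [-0.84  0.25]
[ 584.48 -198.55    0.13]
lid_hinge [ 52.2 451. ]
track [ 45.98 286.91]
keeper [-258.69  295.73]
mould [ 59.19 325.1 ]
lid_press [ 44.13 285.71]
clock 16.88 tcp [ 533.38 -313.35  181.96] rot [ 3.14 -0.    1.69] F [-1.48  0.07 -2.8 ] w 14.3 units [-0.08 -1.18 -0.32]
turn units 0.013457516541878767
```

View pics/c2.png

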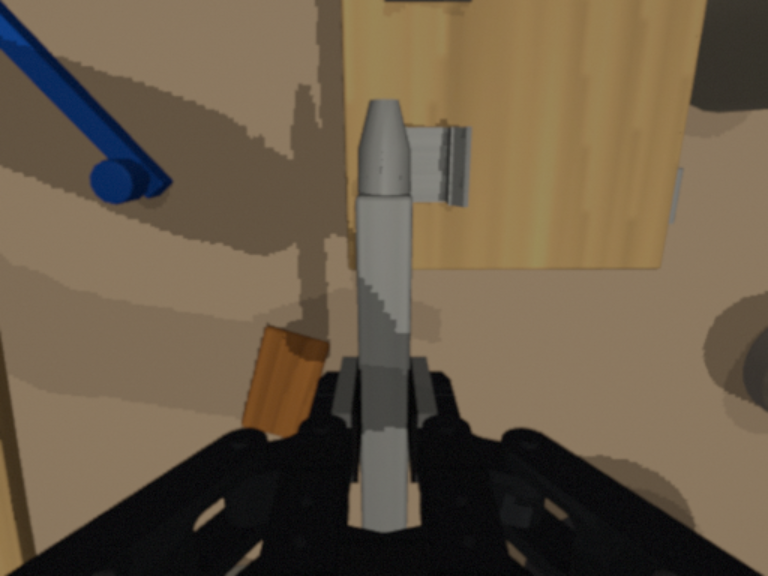

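Wrist picture: the bolt is held straight, nose tip (66,256). The lid's near edge runs (179,233) to (179,440). The near saddle shows right of the nose with its outer wall at column about 313, and the far saddle starts at the top edge, columns 257-314.

```bash
python3 - <<'E'
from fit import *
im=ctrl.get_image("wrist")
def o(n,c,r,z,mx,my):
    p=onz(im,(r/1.5,c/1.5),z);print(n,p[:2],"mould",(mx,my));return p,mx,my
O=[o("Lnear",350,268,80,-85,-98),o("Rnear",660,268,80,85,-98),o("Ltop",343,2,80,-85,None),o("Rtop",706,2,80,85,None),
 o("sadR near",468,206,107,-25,-60),o("sadR far",470,127,107,-25,-25),o("far sad R",471,1,107,-25,None),o("far sad L",385,1,107,-65,None)]
def f(p):
    c,s=np.cos(p[2]),np.sin(p[2]);e=[]
    for q,mx,my in O:
        d=q[:2]-p[:2];x=c*d[0]+s*d[1];y=-s*d[0]+c*d[1];e.append(x-mx)
        if my is not None:e.append(y-my)
    return np.array(e)
s=least_squares(f,[585,-198,.12],x_scale=[10,10,.1],loss="soft_l1");print(s.x,f(s.x))
t=ctrl.read_state();print(t["eef_pos"],t["tool_rot"])
z=t["eef_pos"][2]
print("nose",onz(im,(100/1.5,384/1.5),z-5+9),"bar fwd",onz(im,(200/1.5,384.5/1.5),z+13),"bar back",onz(im,(340/1.5,384/1.5),z+13),onz(im,(525/1.5,385/1.5),z+13))
E
```

```text
Lnear [ 514.66 -305.1 ] mould (-85, -98)
Rnear [ 682.14 -285.37] mould (85, -98)
Ltop [ 499.35 -178.98] mould (-85, None)
Rtop [ 666.49 -158.15] mould (85, None)
sadR near [ 567.1  -261.52] mould (-25, -60)
sadR far [ 562.1  -227.26] mould (-25, -25)
far sad R [ 554.2  -178.72] mould (-25, None)
far sad L [ 519.22 -182.9 ] mould (-65, None)
[ 585.74 -198.55    0.12] [ 1.58  0.8   0.21  0.18  1.61  0.04 -1.11 -0.27 -1.93 -0.65 -3.92  0.86]
[ 533.28 -313.59  181.95] [3.14 0.   1.69]
nose [ 523.87 -226.14  185.95] bar fwd [ 527.06 -252.14  194.95] bar back [ 531.79 -293.65  194.95] [ 540.37 -363.74  194.95]
```

```bash
python3 - <<'E'
from fit import *
m=[585.6,-198.5,.12]
delta([*T(m,(-46,-8,0))[:2],145],m[2]+np.pi/2)
E
```

```text
clock 16.93 tcp [ 533.28 -313.59  181.95] rot [3.14 0.   1.69] F [ 0.13  0.13 -3.24] w 14.3 units [4.   0.77 1.48]
turn units -0.05338719481466081
```

```bash
python3 -m crank '[[[0,0.4,0,0],[0.4,0.37,0,0],[0.8,0,0,-0.05],[0.8,0,0,0],[0.8,0,0,0],[0.8,0,0,0],[0.4,0,0.5,0],[0,0,0.5,0],[0,0,0.4,0],[0,0,0,0],[0,0,0,0]]]'
python3 - <<'E'
from fit import *
im=ctrl.get_image("wrist");save(im,"w3");m=[585.6,-198.5,.12]
delta([*T(m,(-46,-8,0))[:2],145],m[2]+np.pi/2)
cv2.imwrite('pics/c3.png',cv2.resize(cv2.imread('pics/w3.png'),(768,576)))
E
```

```text
clock: 17.85
eef_pos: [540.7, -212.3, 146.3]
tool_rot: [-3.141, -0.0, 1.69]
force: [0.6, -0.5, -2.5]
width: 14.0
gripper_force: 59.2
clock 17.90 tcp [ 541.06 -212.72  146.91] rot [3.14 0.   1.69] F [-0.52  0.06 -2.72] w 14.1 units [ 0.03 -0.    0.08]
turn units -0.01882206284287702
```

View pics/c3.png

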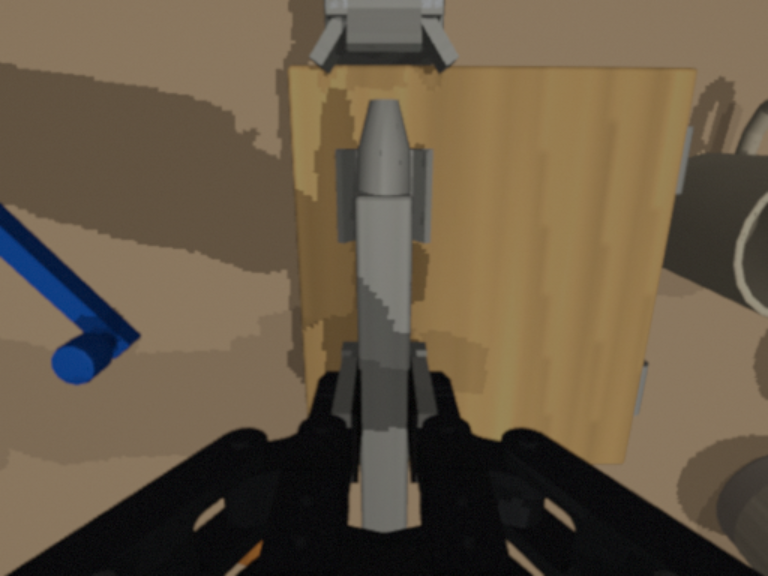

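The bolt (column 384) is centred on the far saddle (336-431) and on the keeper (313-455), so I'll lower it.

```bash
python3 -m crank '[[[0,0,0.4,0],[0,0,0.4,0],[0,0,0.4,0],[0,0,0.3,0],[0,0,0.2,0],[0,0,0.1,0],[0,0,0,0],[0,0,0,0]]]'
```

```text
clock: 18.57
eef_pos: [540.7, -212.5, 101.8]
tool_rot: [3.141, 0.0, 1.69]
force: [0.2, 0.0, -3.4]
width: 14.6
gripper_force: 59.3
```

```bash
python3 -m crank '[[[0,0,0.1,0],[0,0,0.1,0],[0,0,0.06,0],[0,0,0,0],[0,0,0,0]]]'
```

```text
clock: 18.98
eef_pos: [540.5, -212.5, 95.3]
tool_rot: [-3.142, 0.0, 1.69]
force: [0.6, 0.9, -3.0]
width: 14.2
gripper_force: 59.3
```

```bash
python3 -m crank '[[[0,0,0.06,0],[0,0,0.04,0],[0,0,0,0],[0,0,0,0]]]'
```

```text
clock: 19.32
eef_pos: [540.7, -212.6, 94.8]
tool_rot: [3.141, 0.001, 1.69]
force: [-3.7, 1.6, 11.3]
width: 13.9
gripper_force: 61.2
```

```bash
python3 -m crank '[[[0,0,0,0],[0,0,0,0],[0,0,0,0],[0,0,0,0],[0,0,0,0],[0,0,0,0],[0,0,0,0],[0,0,0,0],[0,0,0,0],[0,0,0,0]]]' -1
python3 -m crank '[[[0,0,-0.6,0],[0,0,-0.8,0],[0,0,-0.8,0],[0,0,-0.8,0],[0,0,-0.8,0],[-1,0,0,0],[-1,0,0,0],[-1,0,0,0],[-1,0,0,0],[-1,0,0,0],[0,0,0,0],[0,0,0,0]]]'
python3 - <<'E'
from fit import *
im=ctrl.get_image("wrist");save(im,"w4");m=[585.6,-198.5,.12]
delta([*T(m,(-46,-95,0))[:2],115],m[2]+np.pi/2)
for i in range(2):
  print([(np.round(r["position"]),round(r["confidence"],2)) for r in ctrl.place_of("wrist","bolt_knob")],proj(im,T(m,(-45,-96,133))))
cv2.imwrite('pics/c4.png',cv2.resize(cv2.imread('pics/w4.png'),(768,576)))
E
```

```text
clock: 20.15
eef_pos: [540.5, -212.5, 92.8]
tool_rot: [3.142, -0.0, 1.69]
force: [-0.1, 0.5, 0.7]
width: 85.5
gripper_force: 0.0
clock: 21.15
eef_pos: [554.6, -338.5, 187.3]
tool_rot: [-3.141, 0.0, 1.686]
force: [0.1, 0.3, 0.2]
width: 85.5
gripper_force: 0.0
clock 21.20 tcp [ 555.01 -336.43  187.45] rot [-3.14 -0.    1.69] F [ 0.53 -0.16  0.03] w 85.4 units [1.53 0.03 2.9 ]
turn units -0.0227366318162614
[(array([159., 256.]), 0.77), (array([87., 56.]), 0.71)] [154.95 258.72]
[(array([159., 256.]), 0.77), (array([87., 56.]), 0.71)] [154.95 258.72]
```

View pics/c4.png

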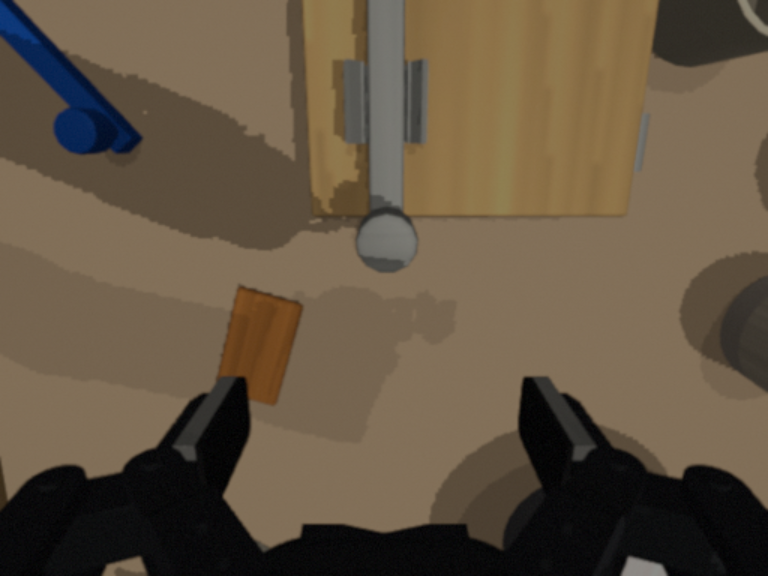

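The bolt lies in the near saddle (columns 344-426), with its knob at (161,258).

```bash
python3 - <<'E'
from fit import *
im=ctrl.get_image("wrist")
p=onz(im,(160,258),140);q=onz(im,(159,256.5),133);print(p,q);m=np.array([585.6,-198.5,.12])
d=q[:2]-m[:2];c,s=np.cos(.12),np.sin(.12);print("mould",c*d[0]+s*d[1],-s*d[0]+c*d[1])
delta([*q[:2],116])
E
```

```text
[ 552.92 -297.54  140.  ] [ 552.11 -298.48  133.  ]
mould -45.21831435147054 -95.25485582039146
clock 21.35 tcp [ 555.61 -334.87  187.89] rot [ 3.14 -0.    1.69] F [ 0.54  0.38 -0.23] w 85.6 units [1.46 0.04 2.88]
```

```bash
python3 -m crank '[[[0.7,0,0,0],[0.76,0,0,0],[0,0.02,0.6,0],[0,0,0.8,0],[0,0,0.8,0],[0,0,0.5,0],[0,0,0.15,0],[0,0,0,0],[0,0,0,0]]]'
python3 -c "
from fit import *
delta([552.1,-298.5,116])"
```

```text
clock: 22.1
eef_pos: [552.1, -300.2, 117.2]
tool_rot: [3.141, 0.0, 1.69]
force: [0.9, 0.5, 1.0]
width: 85.5
gripper_force: 0.0
clock 22.10 tcp [ 552.1  -300.15  117.18] rot [3.14 0.   1.69] F [0.92 0.54 1.  ] w 85.5 units [0.07 0.01 0.05]
```

```bash
python3 -m crank '[[[0.05,0,0,0],[0,0,0,0],[0,0,0,0],[0,0,0,0],[0,0,0,0],[0,0,0,0],[0,0,0,0],[0,0,0,0]]]' 1
python3 -m crank '[[[0.2,0,0,0],[0.25,0,0,0],[0.25,0,0,0],[0.25,0,0,0],[0.25,0,0,0],[0.25,0,0,0],[0,0,0,0]]]'
```

```text
clock: 22.77
eef_pos: [551.5, -299.5, 116.9]
tool_rot: [3.141, 0.001, 1.69]
force: [-1.1, -1.0, 3.8]
width: 24.7
gripper_force: 58.6
clock: 23.35
eef_pos: [547.5, -261.3, 117.1]
tool_rot: [3.141, -0.0, 1.692]
force: [-0.3, -1.6, 7.0]
width: 24.1
gripper_force: 58.9
```

```bash
python3 -m crank '[[[0.2,0,0,0],[0.2,0,0,0],[0.2,0,0,0],[0.2,0,0,0],[0,0,0,0]]]'
python3 -m crank '[[[0.1,0,0,0],[0.06,0,0,0],[0,0,0,0]]]'
```

```text
clock: 23.77
eef_pos: [545.1, -241.9, 117.2]
tool_rot: [3.141, 0.0, 1.691]
force: [0.2, -2.1, 6.4]
width: 24.2
gripper_force: 59.0
clock: 24.02
eef_pos: [544.7, -239.0, 117.2]
tool_rot: [3.14, 0.001, 1.69]
force: [-0.1, -4.5, 6.0]
width: 24.3
gripper_force: 59.0
```

```bash
python3 -m crank '[[[0.08,0,0,0],[0.06,0,0,0],[0,0,0,0]]]'
python3 -m crank '[[[0.06,0,0,0],[0,0,0,0],[0,0,0,0]]]'
```

```text
clock: 24.27
eef_pos: [544.3, -235.6, 117.2]
tool_rot: [3.14, 0.001, 1.69]
force: [0.7, -4.0, 5.6]
width: 24.2
gripper_force: 59.0
clock: 24.52
eef_pos: [544.1, -234.2, 117.2]
tool_rot: [3.14, 0.001, 1.69]
force: [0.6, -4.4, 6.1]
width: 24.5
gripper_force: 59.0
```

```bash
python3 -m crank '[[[0.06,0,0,0],[0.04,0,0,0],[0,0,0,0],[0,0,0,0]]]'
python3 -m crank '[[[0.05,0,0,0],[0,0,0,0],[0,0,0,0]]]'
```

```text
clock: 24.85
eef_pos: [543.8, -231.8, 117.2]
tool_rot: [3.14, 0.001, 1.69]
force: [1.3, -5.6, 4.8]
width: 24.3
gripper_force: 59.0
clock: 25.1
eef_pos: [543.7, -230.6, 117.2]
tool_rot: [3.14, 0.001, 1.69]
force: [0.4, -4.3, 6.1]
width: 24.2
gripper_force: 59.0
```

```bash
python3 -m crank '[[[0.05,0,0,0],[0.05,0,0,0],[0,0,0,0],[0,0,0,0]]]'
python3 -c "
from fit import *
m=[585.6,-198.5,.12];save(ctrl.get_image('top'),'top3');im=ctrl.get_image('top')
for c in('top','scene'):
  im=ctrl.get_image(c)
  for t,q in(('bolt_nose',(-45,150,99)),('bolt_knob',(-45,-28,133))):
    print(c,t,[(np.round(r['position'],1),round(r['confidence'],2)) for r in ctrl.place_of(c,t)],proj(im,T(m,q)))
save(im,'scene3')
t=cv2.imread('pics/top3.png')[150:230,250:370];s=cv2.imread('pics/scene3.png')[170:270,170:290]
cv2.imwrite('pics/c5.png',np.vstack([cv2.resize(t,(480,320),interpolation=2),cv2.resize(s,(480,280),interpolation=2)]))
"
```

```text
clock: 25.43
eef_pos: [543.4, -228.8, 117.2]
tool_rot: [3.14, 0.002, 1.69]
force: [2.0, -7.7, 5.0]
width: 24.2
gripper_force: 59.0
top bolt_nose [(array([295.9, 306.6]), 0.85), (array([141. , 191.6]), 0.65), (array([201.7, 272.9]), 0.62), (array([171.5, 110.9]), 0.37)] [199.13 272.2 ]
top bolt_knob [(array([189.3, 337.9]), 0.76), (array([ 83. , 166.2]), 0.58), (array([167.1, 186. ]), 0.38)] [190.73 336.23]
scene bolt_nose [(array([200. , 342.2]), 0.79), (array([192.6, 243.3]), 0.72), (array([197.8, 150.9]), 0.53)] [192.71 242.29]
scene bolt_knob [(array([196.9, 400.5]), 0.81), (array([216.1, 205.2]), 0.55), (array([186.4, 319.3]), 0.52), (array([230.5, 147.9]), 0.5)] [221.32 205.71]
```

View pics/c5.png

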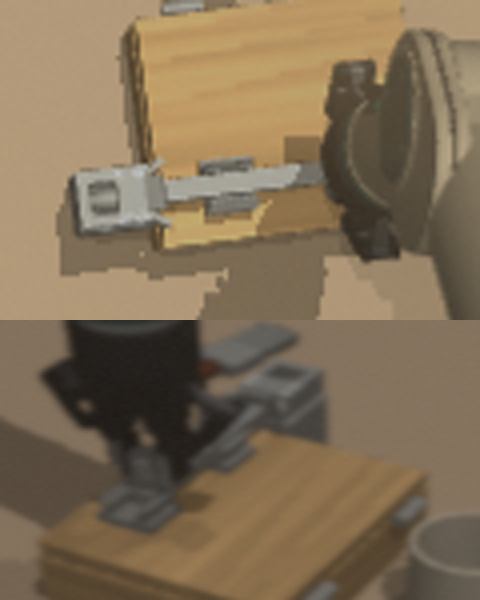

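The nose is in the keeper window and the force is starting to rise. I'll push a little further to confirm the stop.

```bash
python3 -m crank '[[[0.05,0,0,0],[0.05,0,0,0],[0,0,0,0],[0,0,0,0]]]'
python3 -m crank '[[[0.05,0,0,0],[0.05,0,0,0],[0,0,0,0],[0,0,0,0]]]'
```

```text
clock: 26.17
eef_pos: [543.3, -228.7, 117.2]
tool_rot: [3.14, 0.005, 1.689]
force: [1.7, -9.8, 3.5]
width: 24.4
gripper_force: 58.8
clock: 26.5
eef_pos: [543.0, -228.7, 117.3]
tool_rot: [3.139, 0.008, 1.687]
force: [2.4, -14.5, 2.1]
width: 23.9
gripper_force: 58.7
```

```bash
python3 -m crank '[[[-0.12,0,0,0],[0,0,0,0]]]'
python3 -m crank '[[[0,0,0,0],[0,0,0,0],[0,0,0,0],[0,0,0,0],[0,0,0,0],[0,0,0,0],[0,0,0,0]]]' -1
python3 -m crank '[[[0,0,-0.6,0],[0,0,-0.8,0],[0,0,-0.8,0],[0,0,-0.8,0],[0,0,-0.8,0],[0,0,0,0],[0,0,0,0]]]'
python3 - <<'E'
from fit import *
im=ctrl.get_image("wrist");save(im,"w6")
m=[585.6,-198.5,.12]
for q in((-45,150,99),(-45,-28,133)):print(proj(im,T(m,q)))
delta([0,0,0])
cv2.imwrite('pics/c6.png',cv2.resize(cv2.imread('pics/w6.png'),(768,576)))
E
```

```text
clock: 26.67
eef_pos: [543.0, -228.7, 117.2]
tool_rot: [3.14, 0.004, 1.688]
force: [1.1, -8.6, 5.4]
width: 24.2
gripper_force: 59.0
clock: 27.25
eef_pos: [542.5, -225.7, 116.4]
tool_rot: [-3.141, -0.0, 1.69]
force: [0.2, 0.1, 0.3]
width: 85.5
gripper_force: 0.0
clock: 27.83
eef_pos: [543.2, -226.2, 212.6]
tool_rot: [3.139, 0.001, 1.69]
force: [-0.6, 0.2, -0.3]
width: 85.4
gripper_force: 0.0
[-51.   255.09]
[206.62 255.34]
clock 27.88 tcp [ 542.35 -226.11  211.48] rot [-3.14  0.    1.69] F [-0.46 -0.56 -1.04] w 85.3 units [ 11.55 -20.47   8.46]
```

View pics/c6.png

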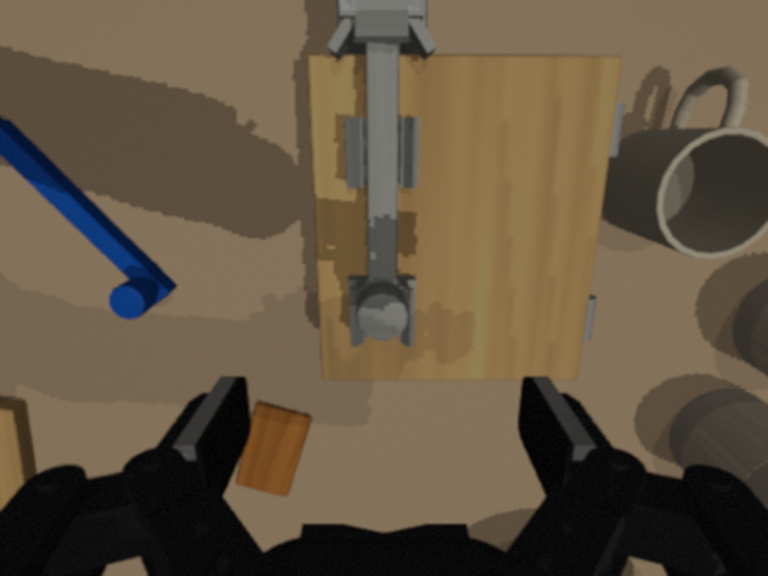

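Wrist view: the bolt lies along the track into the keeper, centred, with its knob at (210,255) over the near saddle. I'll check the distance.

```bash
python3 - <<'E'
from fit import *
im=ctrl.get_image("wrist");m=np.array([585.6,-198.5,.12]);c,s=np.cos(.12),np.sin(.12)
def g(n,r,col,z):
    d=onz(im,(r/1.5,col/1.5),z)[:2]-m[:2];print(n,c*d[0]+s*d[1],-s*d[0]+c*d[1])
g("knob top",313,383,144);g("knob near rim low",340,383,130);g("sad1 far edge(-25)",277,408,107);g("sad1 near(-60)",346,410,107);g("lid near(-98)",380,450,80);g("sad2 near(30)",187,410,107);g("sad2 far(65)",117,410,107);g("lid far(98)",56,450,80)
for mk in ctrl.trace("wrist","bolt_knob")[:1]: r,cc=np.where(mk["mask"]);print(mk["position"],r.max()*1.5,r.min()*1.5)
E
```

```text
knob top -45.98062825704502 -24.65692599520835
knob near rim low -46.027998395289615 -45.079914639643945
sad1 far edge(-25) -32.31063484748905 -17.702078895919716
sad1 near(-60) -30.506501437989222 -59.23673109298266
lid near(-98) -2.166856811630362 -96.32879485012693
sad2 near(30) -32.01818626933467 30.927370795151376
sad2 far(65) -32.57133961714227 65.1397859968735
lid far(98) -10.374098455785521 96.8436758573664
[151.4, 61.7] 319.5 117.0
```

```bash
python3 -c "
from cell import ctrl
print(ctrl.finish_job())"
```

```text
the job is handed in; nothing more can be done
None
```

I shut the lid, set the bolt in both saddles and let go, then took it by the knob and slid it until it stopped firmly against the keeper. I released it and handed the job in at about 28 s; my final check put the knob about where full home puts it (to within a few mm), and I was not shown the verdict.

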